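# Rack two coffee dose tubes in order, then hold the third over the cezve

### The job

Lay up the coffee doses: set the shortest dose tube fully down into the rack's first pocket (the one beside the small steel post) and let go, then set the middle-sized one the same way into the next pocket, without letting any tube fall. Then take the tallest tube, carry it over the top of the grey tilt-out bin without bumping the bin, and hold it upright and centred just above the mouth of the cezve, about 15 mm clear of the rim and never touching the cezve. Finish holding it still there in the gripper, and leave the cezve and everything else on the counter where it stands.

Things in the scene. Friction and masses are not known exactly. Their poses are not given: they have to be found in the camera images.
- tube_short: closed short coffee dose tube: plain aluminium cylinder with a thin black band 32 mm below its top, standing upright; 80 mm tall, diameter 36 mm, foot bevelled to 28 mm over the lowest 6 mm, about 50 to 100 g. Origin at the centre of its underside, z up along the tube. The three tubes differ only in height (80, 105, 130 mm) and stand in any order in front of the rack, on the robot's right
- tube_medium: closed middle-sized coffee dose tube: plain aluminium cylinder with a thin black band 32 mm below its top, standing upright; 105 mm tall, diameter 36 mm, foot bevelled to 28 mm over the lowest 6 mm, about 60 to 130 g. Origin at the centre of its underside, z up along the tube. The three tubes differ only in height (80, 105, 130 mm) and stand in any order in front of the rack, on the robot's right
- tube_tall: closed tall coffee dose tube: plain aluminium cylinder with a thin black band 32 mm below its top, standing upright; 130 mm tall, diameter 36 mm, foot bevelled to 28 mm over the lowest 6 mm, about 75 to 155 g. Origin at the centre of its underside, z up along the tube. The three tubes differ only in height (80, 105, 130 mm) and stand in any order in front of the rack, on the robot's right
- rack: fixed wooden block, 70 (its x) by 200 (its y) by 40 mm high, with three round pockets in a row along its y, 60 mm apart, each 40 mm across and 30 mm deep (floor 10 mm above the counter) with a 2 mm bevelled mouth. A steel post, 8 mm thick, rises 25 mm above the top at the +y end (91 mm from the centre) and marks the first pocket. Origin at the centre of the underside, z up
- pocket1 (a point): centre of the mouth of the rack's first pocket, beside the steel post, in the plane of the rack's top, 40 mm above the counter; axes as the rack's
- pocket2 (a point): centre of the mouth of the second (middle) pocket, 60 mm from the first, same height and axes. The third pocket stays empty
- bin: fixed tilt-out bin unit of grey plastic, a long block 300 (its x) by 80 (its y) by 130 mm high; the tilted fronts and pulls reach 15 mm further at -y. It stands between the rack and tubes (its -y side) and the cezve and cup (its +y side). Origin at the centre of the underside, z up
- cezve: small loose copper cezve standing on the counter on the robot's left beyond the bin: round pot 86 mm wide at the bottom, 75 mm high, rim 74 mm across outside (68 inside), open at the top, about 300 g; a long handle points along its +y, from the rim out to 172 mm from the pot's axis, rising to about 113 mm above the counter. Origin at the centre of the underside, z up
- cezve_mouth (a point): centre of the cezve's mouth, in the plane of the rim, 75 mm above the counter; axes as the cezve's
- cup: bystander: loose green ceramic cup without a handle, 76 mm across and 75 mm high, near the cezve (they may have swapped places); origin under its centre
- canister: bystander: loose closed plastic canister, 92 mm across, 88 mm high, on the right; origin under its centre
- saucer: bystander: loose glass saucer, 130 mm across, 13 mm high, lying at the far side beyond the rack; origin under its centre
- spoon: bystander: loose wooden spoon, 220 mm long, lying at the far side; origin on its underside near the middle, length along x
- jar: bystander: loose lidded glass jar, 60 mm across, 80 mm high, at the far right; origin under its centre
- sugar_bowl: bystander: loose white bowl, 90 mm across, 50 mm high, at the far left; origin under its centre
There are look-alikes about, which are no part of the job. Leave any red look-alike of the tube_medium alone.

How it is judged:
By the outcome, as a careful person would: the job done as asked, in the order asked, and still so for the second after the job is handed in, while the arm keeps its last pose, push and grip.
It also fails if it takes over 72 s, if anything falls off the work surface, if the arm or the gripper's body presses on something with over 40 N, if the wrist force passes 120 N, or if a joint passes its speed limit or range.

### The arm

A 7-joint arm with a two-finger parallel gripper is mounted at the origin on the work surface. World frame = base frame: x ahead of the robot, y to its left, z up, the work surface at z = 0. Lengths are in m, angles in rad, forces in N, time in s.
With the tool pointing down it reaches from about 0.4 to 0.85 m from the base axis. Payload 10.4 kg.
Tool frame: the origin (TCP) lies at the very end of the fingers, on their centre line; the grasp point (between the pads) lies 19 mm behind it; z points along the fingers, y is the direction in which the jaws open and shut (so a half turn about z gives the same grasp; the last joint's range is limited). The gripper opens to 87 mm and grips with 3 to 60 N. Pads are 19 mm wide; open, the fingers measure 117 mm over their backs; the gripper's body (75 mm by 190 mm) begins 51 mm behind the grasp point.
Start: joints at [-0.023, 0.332, -0.065, 1.46, 0.022, 1.35, -0.088], TCP at [0.625, 0, 0.223] pointing down, gripper open.
Joint ranges: [-2.6, 2.6], [-0.5, 2.12], [-1.47, 1.34], [0.16, 2.42], [-1.27, 4.41], [0.06, 2.06], [-2.6, 2.6]. Speed limits (rad/s): [2.22, 2.22, 2.79, 2.79, 3.14, 3.14, 3.14].

### API

Orientations are given as a unit quaternion [x, y, z, w].
In Python, from bench import read_state, imaging, r gives the robot as it stands. The module is installed in compiled form; this text tells all that it offers.
- The arm moves only by the tool move_arm, never from a script. Its argument "series" is a list of rows, each a list of 4 numbers: the shift along the tool's x, y, z in m, then the turn about the tool's z in rad. In form: [[x, y, z, roll], ...]. A call has 1 to 20 rows; each row is the pose to reach, as a shift and turn from the pose commanded when the call began, along the tool's axes at that moment; what a row does not reach only later rows make up. A row lasts 1/10 s, in which the tool goes at most 50 mm and 8.59 degrees, less where a joint would pass 70% of its speed; a pose out of reach is approached as far as the arm can. A call with a gripper value outside its range is refused whole. "claw" is the gripper's target within -1 to 1 (fully open at 1, half-way at 0, shut at -1), set as the call begins (left out, the last holds). The fingers move at their own pace and stop on an object; "newtons" is the grip in N (left out, the last holds). Time passes only in rows, so rows that repeat a pose let the fingers close. It gives the time, the measured TCP pose, the force and the opening at its end, in the units of the state.
- read_state(): the state, without advancing time (a new reading comes with each control period).
- imaging.camera(name): name is "scene" or "side" or "wrist"; returns (picture, depth): 384x512x3 uint8, red, green, blue; 384x512 float32, m along the optical axis (not along the pixel's ray), 0 where there is no reading.
- imaging.get_calibration(name): a dict with "camera_matrix" (3x3 intrinsics, pixels), "k1" (the pictures are not rectified: a ray, as slopes to the right and down, at radius r is drawn at 1 + k1 r^2 times it, then the intrinsics apply), "R" (3x3) and "t" (3): a world point X has camera coordinates R X + t. Camera axes: x right, y down, z forward; pixel columns grow to the right and rows downward; lengths in m; the calibration is good to about 2 mm. A picture is of the moment at which its call begins: read the wrist's pose just before it. get_calibration takes no time and is no camera call; for the wrist camera it gives the pose at the moment of the call.
- r.close_job(): hands the job in, once; it reports no verdict.
The state is a dict: "time": time; "joint_positions": joint angles; "joint_vel": joint speeds; "joint_torque": joint torques, N m; "ee_pos": TCP position; "eef_rot": TCP orientation; "ft_force": force on the tool from outside, world axes, zero at the start; "torque": the same for the moment, N m; "width": finger opening in m.
Only numpy, scipy, OpenCV 4.12 (cv2) and the standard library are available. Lean on these libraries where they do the work, as an engineer would, in place of code of your own. Each camera call takes 0.05 s, during which the arm holds its last target.

## Working session

There is one attempt and no reset: what is moved stays moved. The work goes in short steps, Python scripts to look and compute and a tool call to move; the robot and the scene stay as the last step left them, time stands still between calls to the robot, and variables do not carry over. Pictures are saved under pics/ and viewed, and the job is handed in when it is done.

Besides the shell and the picture viewer there is one more tool, called after ">>>" in YAML: its name, and indented under it one key for each argument. move_arm: Moves the arm, as the interface text tells. Its arguments: {"type":"object","properties":{"series":{"type":"array","items":{"type":"array","items":{"type":"number"}}},"claw":{"type":"number"},"newtons":{"type":"number"}},"required":["series"]}

```bash
mkdir -p pics; cat > h.py <<'E'
import numpy as np, cv2
from bench import read_state, imaging, r
def shot(n,f):
    cal=imaging.get_calibration(n); p,d=imaging.camera(n)
    np.savez('pics/'+f+'.npz',p=p,d=d,K=cal['camera_matrix'],k1=cal['k1'],R=cal['R'],t=cal['t'])
    cv2.imwrite('pics/'+f+'.png',p[:,:,::-1])
def cloud(f):
    a=np.load('pics/'+f+'.npz'); K=a['K'];h,w=a['d'].shape
    u,v=np.meshgrid(np.arange(w),np.arange(h))
    q=cv2.undistortPoints(np.stack([u,v],-1).reshape(-1,1,2).astype(float),K,np.array([float(a['k1']),0,0,0,0])).reshape(-1,2)
    z=a['d'].reshape(-1); c=np.c_[q*z[:,None],z]
    X=(c-a['t'])@a['R']; X[z==0]=np.nan
    return X.reshape(h,w,3),a['p']
def crop(f,x0,y0,x1,y1,s):
    p=cv2.imread('pics/'+f+'.png')[y0:y1,x0:x1]
    cv2.imwrite('pics/'+f+'_c%d_%d.png'%(x0,y0),cv2.resize(p,None,fx=s,fy=s,interpolation=cv2.INTER_CUBIC))
E
python3 - <<'E'
from h import *
s=read_state(); print(s)
for n in ['scene','side','wrist']: shot(n,n+'0')
for n in ['scene','side','wrist']:
    a=np.load('pics/'+n+'0.npz'); print(n,a['K'].tolist(),a['k1'],(-a['R'].T@a['t']))
E
```

```text
{'time': 0.0, 'joint_positions': array([-0.02260398,  0.33289297, -0.06467099,  1.46091314,  0.0216112 ,
        1.34987173, -0.08851998]), 'joint_vel': array([6.78037507e-05, 4.70863081e-05, 2.25602410e-03, 2.17985362e-04,
       3.72828932e-04, 1.90401653e-04, 7.14878438e-04]), 'joint_torque': array([-1.20520472e-04, -6.23245955e+01,  2.44190963e-02, -3.89891267e+01,
       -6.13984605e-02,  3.97891912e-02,  1.87085252e-04]), 'ee_pos': array([ 6.24634565e-01, -2.32129507e-05,  2.21754133e-01]), 'eef_rot': array([ 7.07113883e-01,  7.07099338e-01, -5.19523831e-04, -4.61349303e-04]), 'ft_force': array([ 0.73432872, -0.30026778,  0.40541011]), 'torque': array([-0.01404969, -0.02568772, -0.02616201]), 'width': 0.08679100352016723}
scene [[416.68066105576975, 0.0, 257.57568929802204], [0.0, 416.68066105576975, 191.04749246724646], [0.0, 0.0, 1.0]] -0.11588703145902014 [ 1.40142156 -0.20921382  0.75159383]
side [[417.1934399485131, 0.0, 254.41487841964835], [0.0, 417.1934399485131, 192.08393722129225], [0.0, 0.0, 1.0]] -0.11689511068834625 [ 0.43910917 -0.86729486  0.67080333]
wrist [[299.4735000814799, 0.0, 256.9633773722146], [0.0, 299.4735000814799, 193.7592970879716], [0.0, 0.0, 1.0]] -0.029046086315505912 [0.62471119 0.07832029 0.38381043]
```

View pics/scene0.png

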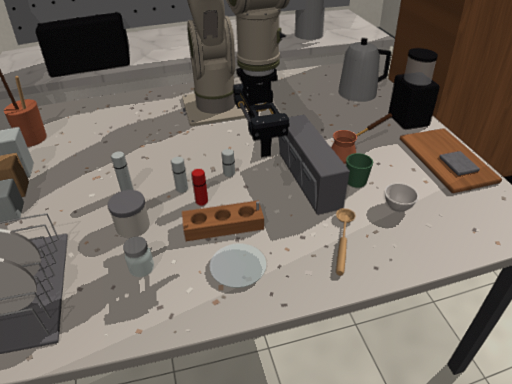

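View pics/side0.png

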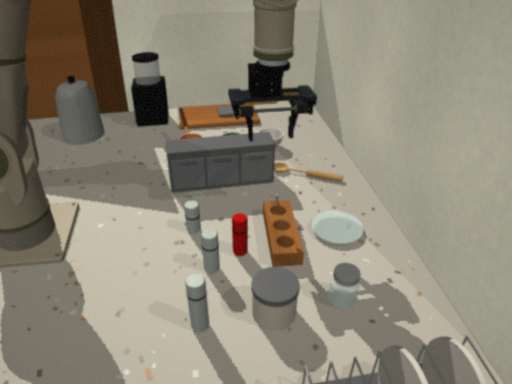

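View pics/wrist0.png

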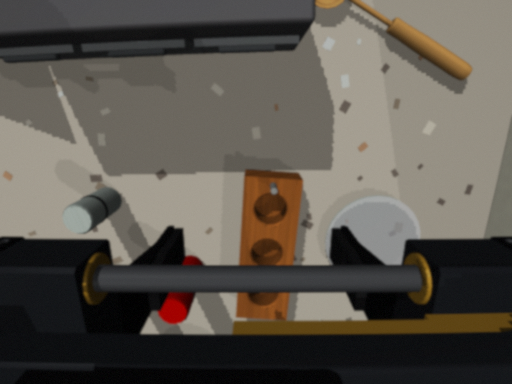

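The scene view shows short tube (228,163), medium (179,175), tall (121,172), red look-alike (200,187). The rack spans (183–264,205–237), with its post at the right end toward the bin. The cezve is at (344,147) and the cup at (358,170). In the side view the tubes are at (192,217), (210,251) and (198,303). Measuring next.

```bash
cat >> h.py <<'E'
from scipy.optimize import least_squares
def circ(P,r=None):
    x0=P.mean(0)
    f=(lambda q:np.hypot(P[:,0]-q[0],P[:,1]-q[1])-(r or q[2]))
    s=least_squares(f,[*x0,r or .02],loss='soft_l1',f_scale=.001); return s.x, np.median(abs(f(s.x)))
E
python3 - <<'E'
from h import *
C={n:cloud(n+'0') for n in ['scene','side','wrist']}
box={'scene':{'short':(218,146,238,180),'med':(168,155,190,196),'tall':(110,150,134,198),'cezve':(328,128,358,165),'red':(190,166,210,208),'cup':(345,154,374,188)},
'side':{'short':(182,198,203,236),'med':(200,226,222,276),'tall':(183,270,212,334),'red':(230,210,250,258)}}
for n in box:
  X,p=C[n]
  for k,(a,b,c,d) in box[n].items():
    Q=X[b:d,a:c].reshape(-1,3); Q=Q[~np.isnan(Q[:,0])]; zt=np.percentile(Q[:,2],98)
    m=(Q[:,2]>.02)
    Q=Q[m]; med=np.median(Q[:,:2],0); Q=Q[np.hypot(*(Q[:,:2]-med).T)<.06]
    S=Q[(Q[:,2]<zt-.006)]
    T=Q[abs(Q[:,2]-zt)<.004]
    print(n,k,'zt',zt.round(4),'side',circ(S[:,:2],None if k in('cezve','cup') else .018),len(S),'top mean',T.mean(0).round(4),len(T), (T.min(0)+T.max(0)).round(4)/2)
for n in ['scene','side','wrist']:
  X,p=C[n]
  # rack top
  m=(abs(X[...,2]-.04)<.004)&(p[...,0]>p[...,2]*1.6)&(X[...,0]>.55)&(X[...,0]<.85)&(X[...,1]<.0)
  if m.sum()>50:
    P=X[m]; r_=cv2.minAreaRect(P[:,:2].astype(np.float32)*1000); print(n,'rack',m.sum(),r_,P[:,2].mean())
  m=(abs(X[...,2]-.13)<.005)&(X[...,0]>.4)&(X[...,0]<.9)&(abs(X[...,1]-.1)<.15)&(p.max(-1)<130)&(np.ptp(p,axis=-1)<40)
  if m.sum()>50:
    P=X[m]; r_=cv2.minAreaRect(P[:,:2].astype(np.float32)*1000); print(n,'bin',m.sum(),r_,P[:,2].mean(), np.percentile(P,[2,98],0))
  m=(X[...,0]>.4)&(X[...,0]<1)&(abs(X[...,1])<.4); print(n,'table z',np.nanmedian(X[m][abs(X[m][:,2])<.015][:,2]))
E
```

```text
scene short zt 0.08 side (array([ 0.42587388, -0.04390426,  0.018     ]), np.float64(0.0009806651224256654)) 184 top mean [ 0.4284 -0.0445  0.0786] 71 [ 0.42765 -0.0439   0.07895]
scene med zt 0.1052 side (array([ 0.45878465, -0.18973928,  0.018     ]), np.float64(0.0009162815244801118)) 286 top mean [ 0.4627 -0.1889  0.1042] 80 [ 0.4618  -0.18875  0.10415]
scene tall zt 0.1308 side (array([ 0.42337393, -0.34225898,  0.018     ]), np.float64(0.0009487795939372642)) 424 top mean [ 0.4264 -0.3423  0.1302] 87 [ 0.42395 -0.34155  0.12995]<stdin>:13: RuntimeWarning: Mean of empty slice.
  ret = um.true_divide(
Traceback (most recent call last):
ValueError: zero-size array to reduction operation minimum which has no identity
```

```bash
python3 - <<'E'
from h import *
C={n:cloud(n+'0') for n in ['scene','side','wrist']}
box={'scene':{'red':(190,166,210,208),'cup':(345,154,374,188)},
'side':{'short':(182,198,203,236),'med':(200,226,222,276),'tall':(183,270,212,334),'red':(230,210,250,258)}}
for n in box:
  X,p=C[n]
  for k,(a,b,c,d) in box[n].items():
    Q=X[b:d,a:c].reshape(-1,3); Q=Q[~np.isnan(Q[:,0])]; 
    m=(Q[:,2]>.02)
    Q=Q[m]; med=np.median(Q[:,:2],0); Q=Q[np.hypot(*(Q[:,:2]-med).T)<.06];zt=np.percentile(Q[:,2],98)
    S=Q[(Q[:,2]<zt-.006)]
    T=Q[abs(Q[:,2]-zt)<.004]
    print(n,k,'zt',zt.round(4),'side',circ(S[:,:2],None if k in('cezve','cup') else .018),len(S), ((T.min(0)+T.max(0))/2).round(4))
X,p=C['scene']
q=p.astype(int); 
m=(q[...,0]>q[...,2]*1.5)&(X[...,2]>.01)&(X[...,2]<.11); mm=np.zeros_like(m);mm[125:168,325:362]=1
Q=X[m&mm]; print('cezve',Q.min(0),Q.max(0)); 
for lo,hi in [(.01,.03),(.03,.05),(.05,.065),(.068,.08)]:
    S=Q[(Q[:,2]>lo)&(Q[:,2]<hi)]; print(lo,len(S),S.min(0).round(3),S.max(0).round(3),circ(S[:,:2]) )
for n in ['scene','side','wrist']:
  X,p=C[n]; p=p.astype(int)
  m=(abs(X[...,2]-.04)<.004)&(p[...,0]>p[...,2]*1.6)&(X[...,0]>.55)&(X[...,0]<.85)&(X[...,1]<.0)
  if m.sum()>50:
    P=X[m]; r_=cv2.minAreaRect(P[:,:2].astype(np.float32)*1000); print(n,'rack',m.sum(),r_,P[:,2].mean())
  m=(abs(X[...,2]-.13)<.005)&(X[...,0]>.4)&(X[...,0]<.9)&(abs(X[...,1]-.1)<.15)&(p.max(-1)<130)&(np.ptp(p,axis=-1)<40)
  if m.sum()>50:
    P=X[m]; r_=cv2.minAreaRect(P[:,:2].astype(np.float32)*1000); print(n,'bin',m.sum(),r_,P[:,2].mean(), np.percentile(P,[2,98],0))
  m=(X[...,0]>.4)&(X[...,0]<1)&(abs(X[...,1])<.4); print(n,'table z',np.nanmedian(X[m][abs(X[m][:,2])<.015][:,2]))
for f in ['scene0']: crop(f,165,190,285,250,6); crop(f,270,100,400,220,5)
E
```

```text
scene red zt 0.1058 side (array([ 0.52988435, -0.14420176,  0.018     ]), np.float64(0.0007654926157294219)) 321 [ 0.5316 -0.144   0.1045]
scene cup zt 0.0748 side (array([0.5680419 , 0.30024864, 0.03337879]), np.float64(0.0014069043355081912)) 505 [0.5663 0.3025 0.0742]
side short zt 0.0801 side (array([ 0.42517415, -0.04255825,  0.018     ]), np.float64(0.0007193319473509686)) 248 [ 0.4252 -0.0452  0.0788]
side med zt 0.1068 side (array([ 0.45872047, -0.18717827,  0.018     ]), np.float64(0.0006480887320719705)) 457 [ 0.459  -0.1902  0.1052]
side tall zt 0.1303 side (array([ 0.42326324, -0.3416645 ,  0.018     ]), np.float64(0.0005977309950560006)) 709 [ 0.4237 -0.3436  0.1286]
side red zt 0.105 side (array([ 0.52957904, -0.14249844,  0.018     ]), np.float64(0.0006859113440870583)) 413 [ 0.5293 -0.145   0.1036]
cezve [0.40139731 0.27993858 0.01175445] [0.53155715 0.3778485  0.0763977 ]
0.01 50 [0.422 0.283 0.012] [0.481 0.35  0.03 ] (array([0.44015257, 0.31482751, 0.03689623]), np.float64(0.001909868477100219))
0.03 205 [0.404 0.28  0.03 ] [0.479 0.345 0.05 ] (array([0.43968896, 0
[... 770 characters left out ...]
88183594, 70.60051727294922), 85.98324584960938) 0.0392042406796284
side bin 1292 ((532.904541015625, 171.24314880371094), (265.9797668457031, 83.09336853027344), 1.643519401550293) 0.12913413208121458 [[0.40485121 0.13207994 0.12575737]
 [0.66022496 0.20812958 0.13164362]]
side table z -0.0003239583118794389
wrist rack 4495 ((636.7883911132812, -104.83114624023438), (201.84475708007812, 69.39635467529297), 85.94998931884766) 0.03955649363330104
wrist bin 9386 ((544.1171264648438, 144.91488647460938), (250.07540893554688, 25.442380905151367), 0.30733659863471985) 0.12942351244235722 [[0.4286428  0.13369145 0.12614704]
 [0.66224992 0.15491997 0.13127842]]
wrist table z -0.00011391684322116849
```

```bash
ls pics
```

```text
scene0.npz
scene0.png
scene0_c165_190.png
scene0_c270_100.png
side0.npz
side0.png
wrist0.npz
wrist0.png
```

```bash
cat >> h.py <<'E'
def proj(f,P):
    a=np.load('pics/'+f+'.npz')
    uv,_=cv2.projectPoints(np.array(P,float).reshape(-1,1,3),cv2.Rodrigues(a['R'])[0],a['t'],a['K'],np.array([float(a['k1']),0,0,0,0])); return uv.reshape(-1,2)
def overlay(f,circles,box,s):
    p=cv2.imread('pics/'+f+'.png'); x0,y0,x1,y1=box
    p=cv2.resize(p[y0:y1,x0:x1],None,fx=s,fy=s,interpolation=cv2.INTER_CUBIC)
    for (x,y,z,rad) in circles:
        t=np.linspace(0,2*np.pi,60); uv=proj(f,np.c_[x+rad*np.cos(t),y+rad*np.sin(t),0*t+z])
        uv=((uv-[x0,y0]+.5)*s).astype(int); cv2.polylines(p,[uv.reshape(-1,1,2)],True,(0,255,255),1)
    return p
E
python3 - <<'E'
from h import *
e=np.array([.070,.9975]);c=np.array([.6366,-.1049])
R=[(*(c+.06*k*e),.04,.02) for k in(1,0,-1)]+[(*(c+.091*e),.065,.004)]
T=[(.4255,-.0435,.08,.018),(.459,-.1885,.105,.018),(.4235,-.342,.13,.018)]
Z=[(.4395,.3155,.075,.037)]
a=overlay('scene0',R,(175,195,285,245),5)
b=overlay('side0',R,(250,190,320,270),5)
w=overlay('wrist0',R,(226,160,326,320),3)
c1=overlay('scene0',T,(100,140,245,200),5)
d=overlay('scene0',Z,(315,120,375,180),5)
def st(*L):
    h=max(x.shape[0] for x in L); return np.hstack([cv2.copyMakeBorder(x,0,h-x.shape[0],0,4,0) for x in L])
cv2.imwrite('pics/o1.png',st(a)); cv2.imwrite('pics/o2.png',st(b,d)); cv2.imwrite('pics/o3.png',c1);cv2.imwrite('pics/o4.png',w)
E
```

```text
(no output)
```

View pics/o1.png

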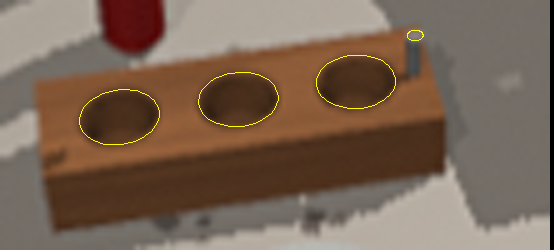

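View pics/o2.png

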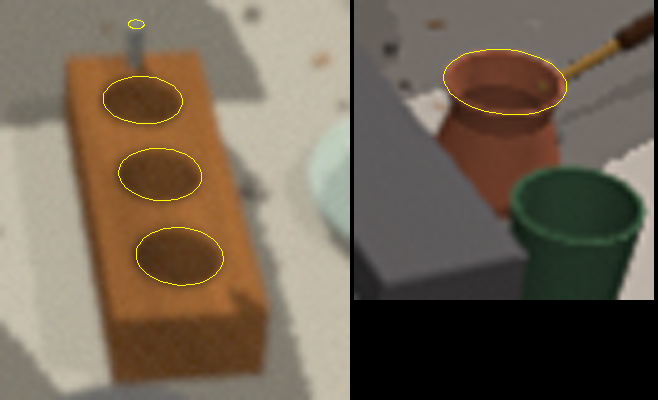

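View pics/o3.png

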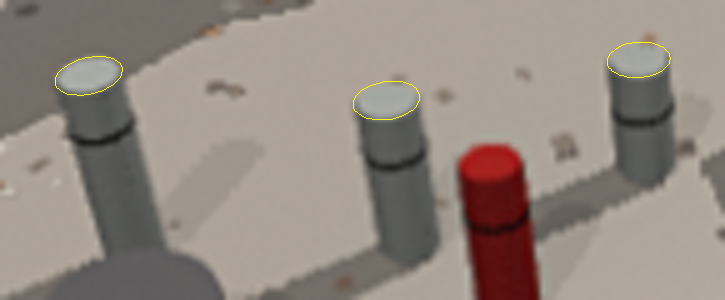

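View pics/o4.png

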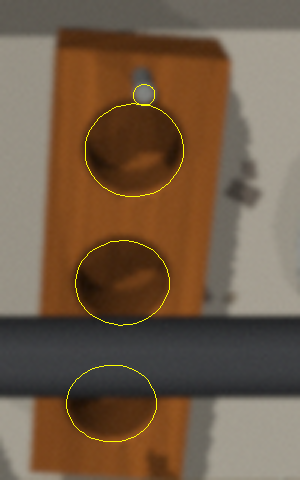

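Overlays fit the tops, pockets and cezve rim to about 1–2 mm. Moving above the short tube.

>>> move_arm:
  series:
    - [-0.004, -0.02, 0, 0]
    - [-0.01, -0.045, 0, 0]
    - [-0.016, -0.075, 0, 0]
    - [-0.022, -0.105, 0, 0]
    - [-0.028, -0.135, 0, 0]
    - [-0.034, -0.165, 0, 0]
    - [-0.04, -0.185, 0, 0]
    - [-0.0435, -0.199, 0, 0]
    - [-0.0435, -0.199, 0.02, 0]
    - [-0.0435, -0.199, 0.04, 0]
    - [-0.0435, -0.199, 0.06, 0]
    - [-0.0435, -0.199, 0.075, 0]
    - [-0.0435, -0.199, 0.08, 0]
    - [-0.0435, -0.199, 0.08, 0]
    - [-0.0435, -0.199, 0.08, 0]
  claw: 1
  newtons: 25

```text
time: 1.65
ee_pos: [0.4264, -0.0435, 0.1433]
eef_rot: [0.707, 0.707, 0.0, 0.0]
ft_force: [0.2, 0.7, 0.6]
width: 0.0871
```

```bash
python3 - <<'E'
from h import *
print(read_state()['ee_pos'],read_state()['eef_rot'])
shot('wrist','wrist1'); 
p=overlay('wrist1',[(.4255,-.0435,.08,.018)],(0,0,512,384),1.5); cv2.imwrite('pics/o5.png',p)
E
```

```text
[ 0.42643297 -0.04350703  0.14325742] [7.07124158e-01 7.07089248e-01 3.39794425e-04 3.24147111e-04]
```

View pics/o5.png

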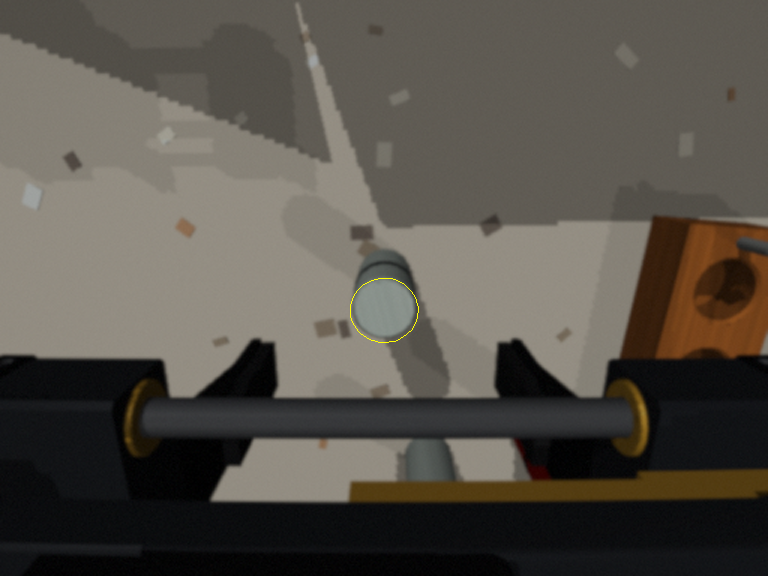

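The wrist view shows the short tube's top at about (384,309), midway between the fingers and matching the estimate. Descending and closing.

>>> move_arm:
  series:
    - [0, 0, 0.02, 0]
    - [0, 0, 0.04, 0]
    - [0, 0, 0.06, 0]
    - [0, 0, 0.08, 0]
    - [0, 0, 0.092, 0]
    - [0, 0, 0.098, 0]
    - [0, 0, 0.098, 0]
    - [0, 0, 0.098, 0]

```text
time: 2.5
ee_pos: [0.4266, -0.0435, 0.0453]
eef_rot: [0.707, 0.707, 0.0, 0.0]
ft_force: [0.6, -0.0, 0.1]
width: 0.0868
```

>>> move_arm:
  series:
    - [0, 0, 0, 0]
    - [0, 0, 0, 0]
    - [0, 0, 0, 0]
    - [0, 0, 0, 0]
    - [0, 0, 0, 0]
    - [0, 0, 0, 0]
    - [0, 0, 0, 0]
    - [0, 0, 0, 0]
    - [0, 0, 0, 0]
    - [0, 0, 0, 0]
  claw: -1
  newtons: 25

```text
time: 3.5
ee_pos: [0.426, -0.0435, 0.0445]
eef_rot: [0.707, 0.707, 0.0, 0.0]
ft_force: [0.3, 0.1, -0.2]
width: 0.0356
```

```bash
python3 - <<'E'
from h import *
s=read_state();print(s['time'],s['ee_pos'],s['eef_rot'],s['ft_force'],s['width'])
E
```

```text
3.5 [ 0.42602132 -0.0434903   0.04453669] [7.07111910e-01 7.07101652e-01 1.76754707e-05 1.05906618e-05] [ 0.29958089  0.12712599 -0.19044682] 0.03564217173354437
```

>>> move_arm:
  series:
    - [0, 0, -0.01, 0]
    - [0, 0, -0.03, 0]
    - [0, 0, -0.055, 0]
    - [0, 0, -0.08, 0]
    - [0, 0, -0.1, 0]
    - [0, 0.02, -0.11, 0]
    - [0, 0.045, -0.11, 0]
    - [0, 0.075, -0.11, 0]
    - [0, 0.105, -0.11, 0]
    - [0, 0.135, -0.11, 0]
    - [0, 0.165, -0.11, 0]
    - [0, 0.19, -0.11, 0]
    - [-0.001, 0.208, -0.11, 0]
    - [-0.0015, 0.215, -0.11, 0]
    - [-0.0015, 0.215, -0.1, 0]
    - [-0.0015, 0.215, -0.09, 0]
    - [-0.0015, 0.215, -0.09, 0]
    - [-0.0015, 0.215, -0.09, 0]

```text
time: 5.3
ee_pos: [0.6402, -0.045, 0.1343]
eef_rot: [0.707, 0.707, -0.0, -0.0]
ft_force: [0.5, 0.3, -1.0]
width: 0.0356
```

```bash
python3 - <<'E'
from h import *
s=read_state();print(s['time'],s['ee_pos'],s['eef_rot'],s['ft_force'],s['width'])
for n in ['scene','side']: shot(n,n+'2')
x,y,z=s['ee_pos']; zb=z-.0445
C=[(.6408,-.0450,.04,.02),(x,y,zb+.08,.018),(x,y,zb,.014)]
a=overlay('scene2',C,(210,150,290,240),6);b=overlay('side2',C,(240,120,320,240),5)
h=max(a.shape[0],b.shape[0]);f=lambda x:cv2.copyMakeBorder(x,0,h-x.shape[0],0,4,0)
o=np.hstack([f(a),f(b)]);cv2.imwrite('pics/o6.png',o[:600,:]);print(o.shape)
E
```

```text
5.3 [ 0.64020964 -0.04498416  0.13431925] [ 7.07102506e-01  7.07110929e-01 -2.93965255e-04 -3.07805315e-04] [ 0.51308639  0.29789206 -1.04543416] 0.03563128659525935
(600, 888, 3)
```

View pics/o6.png

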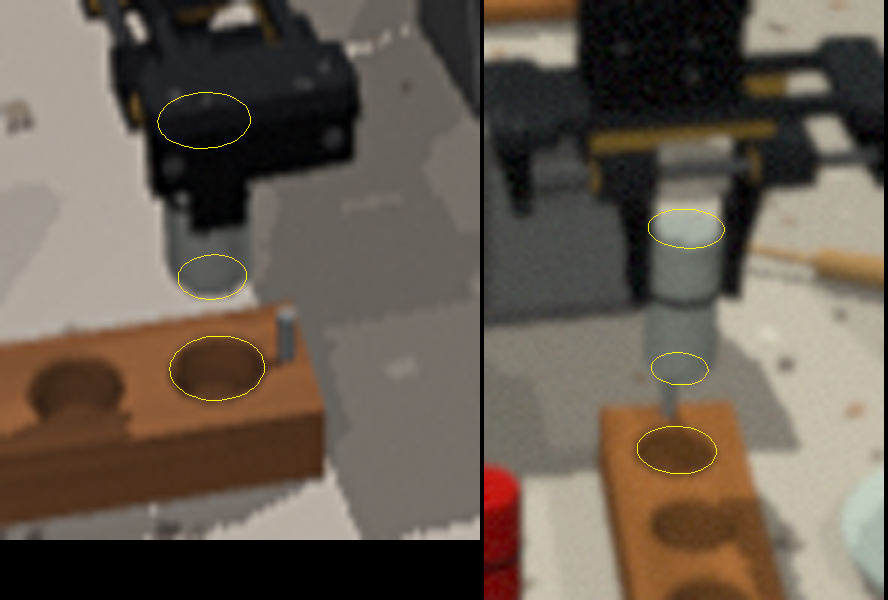

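Held tube lines up with the first pocket to about 1 mm in both views. Lowering it into the pocket.

>>> move_arm:
  series:
    - [0, 0, 0.015, 0]
    - [0, 0, 0.03, 0]
    - [0, 0, 0.04, 0]
    - [0, 0, 0.045, 0]
    - [0, 0, 0.05, 0]
    - [0, 0, 0.055, 0]
    - [0, 0, 0.06, 0]
    - [0, 0, 0.064, 0]
    - [0, 0, 0.068, 0]
    - [0, 0, 0.072, 0]
    - [0, 0, 0.072, 0]

```text
time: 6.5
ee_pos: [0.6407, -0.0449, 0.0619]
eef_rot: [0.707, 0.707, -0.0, -0.0]
ft_force: [1.6, 0.5, -0.1]
width: 0.0356
```

>>> move_arm:
  series:
    - [0, 0, 0.002, 0]
    - [0, 0, 0.004, 0]
    - [0, 0, 0.006, 0]
    - [0, 0, 0.007, 0]
    - [0, 0, 0.008, 0]
    - [0, 0, 0.008, 0]

```text
time: 7.1
ee_pos: [0.6411, -0.045, 0.0547]
eef_rot: [0.707, 0.707, 0.0, 0.0]
ft_force: [-0.9, -0.9, -0.9]
width: 0.035
```

>>> move_arm:
  series:
    - [0, 0, 0, 0]
    - [0, 0, 0, 0]
    - [0, 0, 0, 0]
    - [0, 0, 0, 0]
    - [0, 0, 0, 0]
    - [0, 0, 0, 0]
  claw: 0.5

```text
time: 7.7
ee_pos: [0.641, -0.045, 0.0546]
eef_rot: [0.707, 0.707, 0.0, 0.0]
ft_force: [-0.7, 0.3, 0.1]
width: 0.0641
```

>>> move_arm:
  series:
    - [0, 0, -0.01, 0]
    - [0, 0, -0.03, 0]
    - [0, 0, -0.055, 0]
    - [0, 0, -0.08, 0]
    - [0, 0, -0.11, 0]
    - [0, 0, -0.14, 0]
    - [0, 0, -0.15, 0]
    - [0, 0, -0.15, 0]
    - [0, 0, -0.15, 0]

```text
time: 8.6
ee_pos: [0.6406, -0.0449, 0.2035]
eef_rot: [0.707, 0.707, -0.0, -0.0]
ft_force: [-0.6, 0.9, -0.8]
width: 0.0654
```

```bash
python3 - <<'E'
from h import *
s=read_state();print(s['time'],s['ee_pos'],s['eef_rot'],s['ft_force'],s['width'])
for n in ['scene','side']: shot(n,n+'3')
C=[(.6408,-.0450,.09,.018),(.459,-.1885,.105,.018)]
a=overlay('scene3',C,(160,140,290,240),5);b=overlay('side3',C,(190,160,320,280),4)
cv2.imwrite('pics/o7.png',a);cv2.imwrite('pics/o8.png',b)
E
```

```text
8.6 [ 0.64055835 -0.04493752  0.20354793] [ 7.07075941e-01  7.07137383e-01 -3.83926594e-04 -4.32569559e-04] [-0.59628548  0.86644047 -0.79306602] 0.06535517146112454
```

View pics/o7.png

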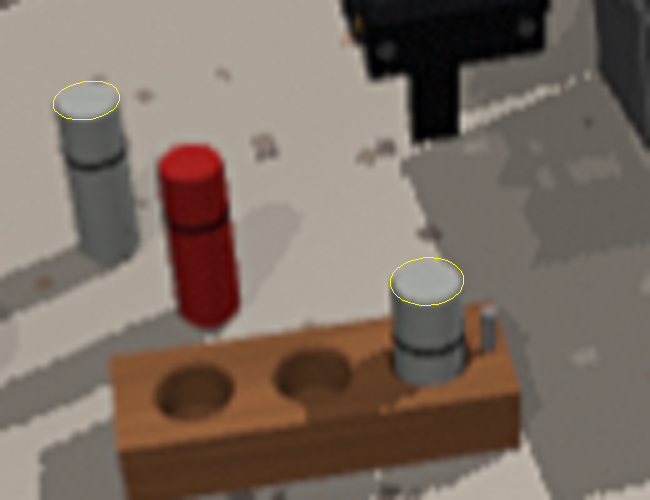

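View pics/o8.png

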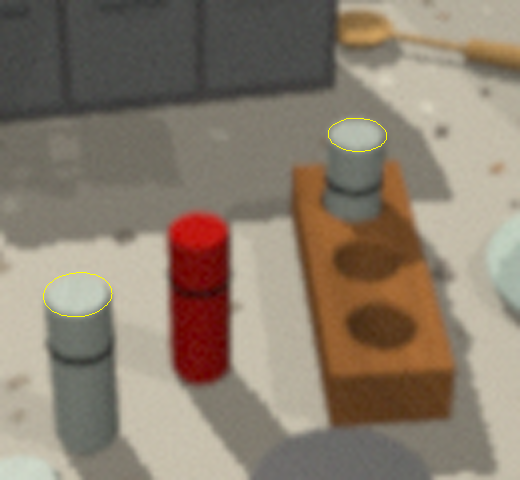

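Short tube is seated: its top ring matches z = 0.09 in both views. Next is the medium tube.

>>> move_arm:
  series:
    - [-0.01, -0.015, 0, 0]
    - [-0.03, -0.04, 0, 0]
    - [-0.05, -0.065, 0, 0]
    - [-0.07, -0.09, 0, 0]
    - [-0.09, -0.115, 0, 0]
    - [-0.11, -0.14, 0, 0]
    - [-0.13, -0.165, 0, 0]
    - [-0.14, -0.177, 0, 0]
    - [-0.1435, -0.182, 0, 0]
    - [-0.1435, -0.182, 0.02, 0]
    - [-0.1435, -0.182, 0.045, 0]
    - [-0.1435, -0.182, 0.065, 0]
    - [-0.1435, -0.182, 0.08, 0]
    - [-0.1435, -0.182, 0.08, 0]
    - [-0.1435, -0.182, 0.08, 0]

```text
time: 10.2
ee_pos: [0.4596, -0.1878, 0.1246]
eef_rot: [0.707, 0.708, -0.0, -0.0]
ft_force: [0.2, -0.3, 0.1]
width: 0.0653
```

```bash
python3 - <<'E'
from h import *
print(read_state()['ee_pos'],read_state()['eef_rot'])
shot('wrist','wrist4'); 
p=overlay('wrist4',[(.459,-.1885,.105,.018)],(0,0,512,384),1.5); cv2.imwrite('pics/o9.png',p)
E
```

```text
[ 0.45959979 -0.18775043  0.12460974] [ 7.06667694e-01  7.07545553e-01 -9.18802811e-06 -2.43773166e-04]
```

View pics/o9.png

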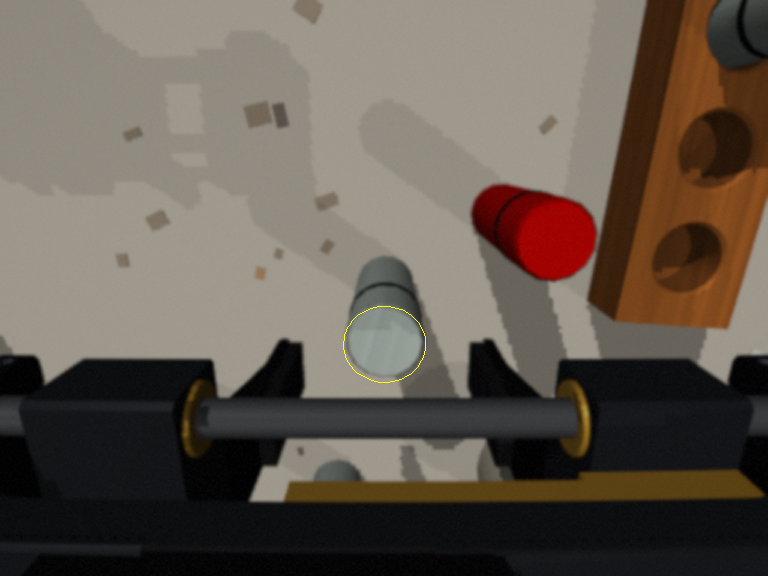

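The wrist view puts the medium tube's top at (385,343), centred between the fingers, with the red one clear at (553,235). Grasping now.

>>> move_arm:
  series:
    - [-0.0005, -0.0005, 0.015, 0]
    - [-0.0005, -0.0005, 0.03, 0]
    - [-0.0005, -0.0005, 0.042, 0]
    - [-0.0005, -0.0005, 0.05, 0]
    - [-0.0005, -0.0005, 0.055, 0]
    - [-0.0005, -0.0005, 0.055, 0]
    - [-0.0005, -0.0005, 0.055, 0]

```text
time: 10.95
ee_pos: [0.4589, -0.189, 0.07]
eef_rot: [0.707, 0.707, 0.0, 0.0]
ft_force: [0.7, -0.4, 0.4]
width: 0.0652
```

>>> move_arm:
  series:
    - [0, 0, 0, 0]
    - [0, 0, 0, 0]
    - [0, 0, 0, 0]
    - [0, 0, 0, 0]
    - [0, 0, 0, 0]
    - [0, 0, 0, 0]
    - [0, 0, 0, 0]
    - [0, 0, 0, 0]
  claw: -1
  newtons: 25

```text
time: 11.75
ee_pos: [0.4586, -0.189, 0.0696]
eef_rot: [0.707, 0.707, 0.0, 0.0]
ft_force: [0.6, 0.2, 0.7]
width: 0.0353
```

>>> move_arm:
  series:
    - [0, 0, -0.01, 0]
    - [0, 0, -0.035, 0]
    - [0, 0, -0.065, 0]
    - [0, 0, -0.1, 0]
    - [0, 0, -0.13, 0]
    - [0, 0, -0.15, 0]
    - [0.01, 0.02, -0.15, 0]
    - [0.022, 0.045, -0.15, 0]
    - [0.034, 0.072, -0.15, 0]
    - [0.048, 0.1, -0.15, 0]
    - [0.06, 0.128, -0.15, 0]
    - [0.072, 0.153, -0.15, 0]
    - [0.081, 0.172, -0.15, 0]
    - [0.084, 0.178, -0.15, 0]
    - [0.084, 0.178, -0.13, 0]
    - [0.084, 0.178, -0.11, 0]
    - [0.084, 0.178, -0.09, 0]
    - [0.084, 0.178, -0.08, 0]
    - [0.084, 0.178, -0.08, 0]
    - [0.084, 0.178, -0.08, 0]

```text
time: 13.75
ee_pos: [0.6367, -0.1053, 0.1506]
eef_rot: [0.707, 0.707, 0.0, 0.0]
ft_force: [-0.2, 0.3, -1.4]
width: 0.0353
```

```bash
python3 - <<'E'
from h import *
s=read_state();print(s['time'],s['ee_pos'],s['eef_rot'],s['ft_force'],s['width'])
for n in ['scene','side']: shot(n,n+'5')
x,y,z=s['ee_pos']; zb=z-.0696
C=[(.6366,-.1049,.04,.02),(x,y,zb+.105,.018),(x,y,zb+.006,.018)]
a=overlay('scene5',C,(190,120,270,240),5);b=overlay('side5',C,(240,120,320,240),5)
cv2.imwrite('pics/o10.png',np.hstack([a,b])[:600,:800])
E
```

```text
13.75 [ 0.63666834 -0.10530131  0.15061608] [7.07235826e-01 7.06977560e-01 2.54957432e-04 3.88089065e-04] [-0.24193518  0.33620644 -1.42285278] 0.0352547288343855
```

View pics/o10.png

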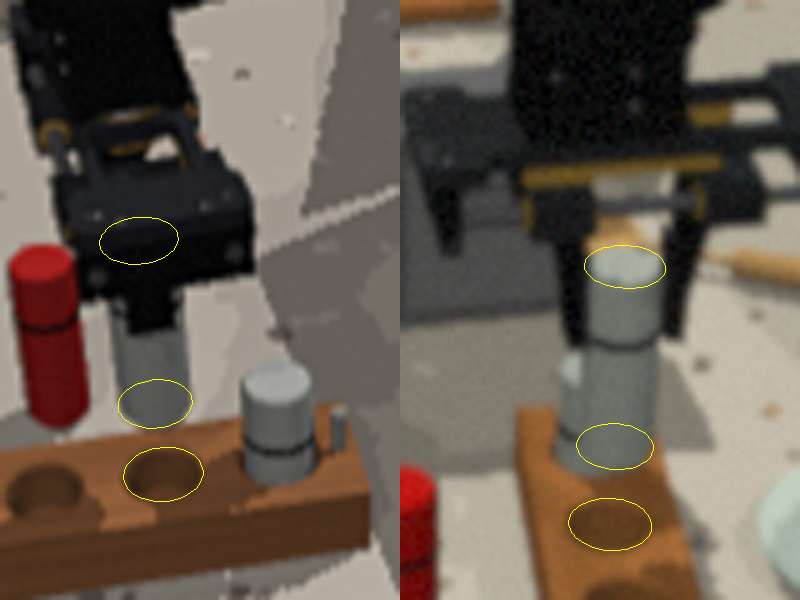

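Both views show the medium tube over the second pocket. It sits about 1 mm off to −y, so I'll shift +1 mm while lowering.

>>> move_arm:
  series:
    - [0.001, 0, 0.012, 0]
    - [0.001, 0, 0.024, 0]
    - [0.001, 0, 0.032, 0]
    - [0.001, 0, 0.038, 0]
    - [0.001, 0, 0.043, 0]
    - [0.001, 0, 0.048, 0]
    - [0.001, 0, 0.053, 0]
    - [0.001, 0, 0.058, 0]
    - [0.001, 0, 0.062, 0]
    - [0.001, 0, 0.062, 0]

```text
time: 14.85
ee_pos: [0.6361, -0.1039, 0.0868]
eef_rot: [0.707, 0.707, -0.0, -0.0]
ft_force: [-0.3, 0.4, -1.9]
width: 0.0351
```

>>> move_arm:
  series:
    - [0, 0, 0.002, 0]
    - [0, 0, 0.004, 0]
    - [0, 0, 0.006, 0]
    - [0, 0, 0.008, 0]
    - [0, 0, 0.009, 0]
    - [0, 0, 0.009, 0]

```text
time: 15.45
ee_pos: [0.6369, -0.1041, 0.0796]
eef_rot: [0.707, 0.707, 0.0, 0.0]
ft_force: [-2.4, 0.4, 7.2]
width: 0.0352
```

>>> move_arm:
  series:
    - [0, 0, 0, 0]
    - [0, 0, 0, 0]
    - [0, 0, 0, 0]
    - [0, 0, 0, 0]
    - [0, 0, 0, 0]
    - [0, 0, 0, 0]
  claw: 0.5

```text
time: 16.05
ee_pos: [0.6365, -0.104, 0.0785]
eef_rot: [0.707, 0.707, 0.0, -0.0]
ft_force: [-0.7, -0.5, -0.3]
width: 0.0641
```

>>> move_arm:
  series:
    - [0, 0, -0.01, 0]
    - [0, 0, -0.03, 0]
    - [0, 0, -0.055, 0]
    - [0, 0, -0.08, 0]
    - [0, 0, -0.11, 0]
    - [0, 0, -0.13, 0]
    - [0, 0, -0.135, 0]
    - [0, 0, -0.135, 0]
    - [0, 0, -0.135, 0]

```text
time: 16.95
ee_pos: [0.636, -0.1039, 0.2124]
eef_rot: [0.707, 0.707, -0.0, -0.001]
ft_force: [-0.1, -0.3, -1.0]
width: 0.0649
```

```bash
python3 - <<'E'
from h import *
s=read_state();print(s['time'],s['ee_pos'],s['eef_rot'],s['ft_force'],s['width'])
for n in ['scene','side']: shot(n,n+'6')
C=[(.6408,-.0450,.09,.018),(.6366,-.1049,.115,.018),(.4235,-.342,.13,.018)]
a=overlay('scene6',C,(105,120,290,240),4);b=overlay('side6',C,(170,130,330,330),3)
cv2.imwrite('pics/o11.png',a);cv2.imwrite('pics/o12.png',b)
E
```

```text
16.95 [ 0.63596703 -0.10389992  0.21235676] [ 7.07081771e-01  7.07131333e-01 -4.97434571e-04 -6.31964407e-04] [-0.12557915 -0.31874633 -0.99491415] 0.06486857198012382
```

View pics/o11.png

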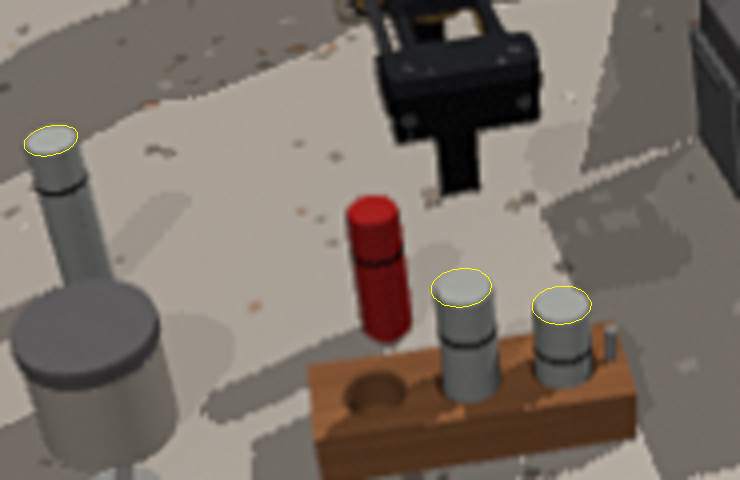

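View pics/o12.png

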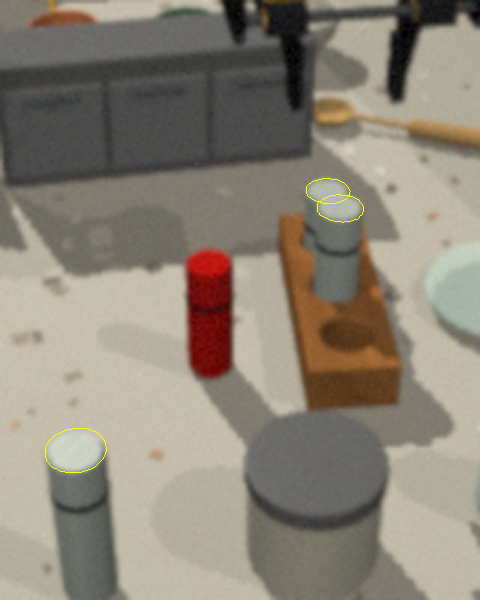

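Medium tube is seated too; its top matches z = 0.115. Now the tall tube.

>>> move_arm:
  series:
    - [-0.015, -0.013, 0, 0]
    - [-0.04, -0.035, 0, 0]
    - [-0.065, -0.058, 0, 0]
    - [-0.09, -0.08, 0, 0]
    - [-0.115, -0.103, 0, 0]
    - [-0.14, -0.125, 0, 0]
    - [-0.165, -0.147, 0, 0]
    - [-0.19, -0.17, 0, 0]
    - [-0.215, -0.192, 0, 0]
    - [-0.23, -0.205, 0, 0]
    - [-0.238, -0.2125, 0, 0]
    - [-0.238, -0.2125, 0.02, 0]
    - [-0.238, -0.2125, 0.045, 0]
    - [-0.238, -0.2125, 0.055, 0]
    - [-0.238, -0.2125, 0.055, 0]
    - [-0.238, -0.2125, 0.055, 0]

```text
time: 18.65
ee_pos: [0.4245, -0.3418, 0.1591]
eef_rot: [0.707, 0.707, 0.0, 0.0]
ft_force: [-1.0, -0.8, 0.7]
width: 0.0652
```

```bash
python3 - <<'E'
from h import *
print(read_state()['ee_pos'],read_state()['eef_rot'])
shot('wrist','wrist7'); 
p=overlay('wrist7',[(.4235,-.342,.13,.018)],(0,0,512,384),1.5); cv2.imwrite('pics/o13.png',p)
E
```

```text
[ 0.42454079 -0.34184949  0.15914944] [7.06908819e-01 7.07304657e-01 9.88659947e-05 1.85056677e-04]
```

View pics/o13.png

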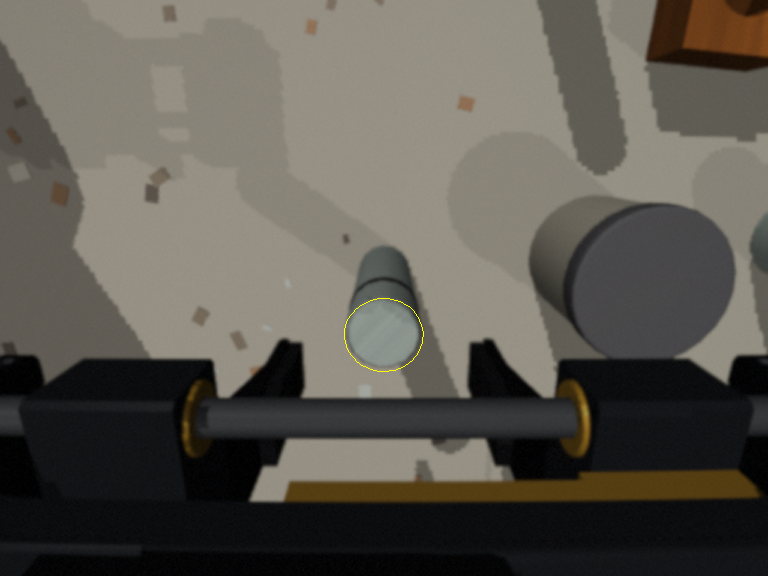

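The tall tube's top is at (384,334), centred between the fingers. Grasping.

>>> move_arm:
  series:
    - [0, -0.001, 0.015, 0]
    - [0, -0.001, 0.035, 0]
    - [0, -0.001, 0.05, 0]
    - [0, -0.001, 0.062, 0]
    - [0, -0.001, 0.07, 0]
    - [0, -0.001, 0.07, 0]
    - [0, -0.001, 0.07, 0]

```text
time: 19.4
ee_pos: [0.4234, -0.3422, 0.0892]
eef_rot: [0.707, 0.707, 0.0, 0.0]
ft_force: [-0.3, 0.1, -0.9]
width: 0.0651
```

>>> move_arm:
  series:
    - [0, 0, 0, 0]
    - [0, 0, 0, 0]
    - [0, 0, 0, 0]
    - [0, 0, 0, 0]
    - [0, 0, 0, 0]
    - [0, 0, 0, 0]
    - [0, 0, 0, 0]
    - [0, 0, 0, 0]
  claw: -1
  newtons: 25

```text
time: 20.2
ee_pos: [0.4231, -0.342, 0.0886]
eef_rot: [0.707, 0.707, 0.0, 0.0]
ft_force: [1.0, -0.0, 1.3]
width: 0.0349
```

>>> move_arm:
  series:
    - [0, 0, -0.01, 0]
    - [0, 0, -0.03, 0]
    - [0, 0, -0.06, 0]
    - [0, 0, -0.09, 0]
    - [0, 0, -0.12, 0]
    - [0, 0, -0.15, 0]
    - [0, 0, -0.18, 0]
    - [0.01, 0.002, -0.197, 0]
    - [0.03, 0.006, -0.2, 0]
    - [0.055, 0.01, -0.2, 0]
    - [0.085, 0.015, -0.2, 0]
    - [0.115, 0.02, -0.2, 0]
    - [0.145, 0.025, -0.2, 0]
    - [0.175, 0.03, -0.2, 0]
    - [0.205, 0.035, -0.2, 0]
    - [0.235, 0.04, -0.2, 0]
    - [0.26, 0.044, -0.2, 0]
    - [0.275, 0.046, -0.2, 0]
    - [0.28, 0.047, -0.2, 0]
    - [0.28, 0.047, -0.2, 0]

```text
time: 22.2
ee_pos: [0.4699, -0.0619, 0.2889]
eef_rot: [0.707, 0.707, -0.0, 0.0]
ft_force: [-0.7, -0.1, -1.3]
width: 0.0352
```

```bash
python3 - <<'E'
from h import *
s=read_state();print(s)
for n in ['scene','side']: shot(n,n+'8')
E
```

```text
{'time': 22.2, 'joint_positions': array([ 0.14520343, -0.02552511, -0.10843983,  1.73118504, -0.00255072,
        1.43557275,  0.03789396]), 'joint_vel': array([ 0.01747034,  0.00213672,  0.024716  ,  0.0014187 ,  0.00564973,
       -0.00316551,  0.01509374]), 'joint_torque': array([ -1.02228966, -38.56095672,  -0.94322953, -40.29240847,
        -0.20931793,   0.04423523,  -0.26628155]), 'ee_pos': array([ 0.4699344 , -0.06187913,  0.28887972]), 'eef_rot': array([ 7.06840850e-01,  7.07372595e-01, -1.44182699e-05,  1.57017902e-04]), 'ft_force': array([-0.71162529, -0.08355259, -1.28993299]), 'torque': array([-0.06348257,  0.02486175, -0.01147365]), 'width': 0.03523026490367963}
```

View pics/side8.png

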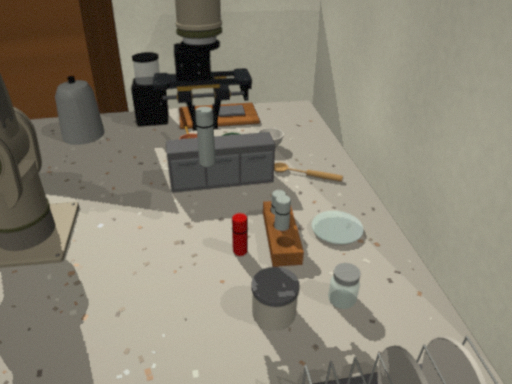

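The tube is upright at (206,137) in the side view and well above the bin. Crossing the bin.

>>> move_arm:
  series:
    - [0.015, 0, 0, 0]
    - [0.04, 0, 0, 0]
    - [0.07, -0.002, 0, 0]
    - [0.1, -0.004, 0, 0]
    - [0.13, -0.006, 0, 0]
    - [0.16, -0.008, 0, 0]
    - [0.19, -0.011, 0, 0]
    - [0.22, -0.014, 0, 0]
    - [0.25, -0.017, 0, 0]
    - [0.28, -0.02, 0, 0]
    - [0.31, -0.023, 0, 0]
    - [0.34, -0.026, 0, 0]
    - [0.36, -0.029, 0, 0]
    - [0.372, -0.03, 0, 0]
    - [0.3775, -0.0305, 0, 0]
    - [0.3775, -0.0305, 0, 0]
    - [0.3775, -0.0305, 0, 0]
    - [0.3775, -0.0305, 0, 0]

```text
time: 24.1
ee_pos: [0.4401, 0.3144, 0.2886]
eef_rot: [0.708, 0.707, 0.0, 0.0]
ft_force: [1.5, 0.3, -0.4]
width: 0.0351
```

```bash
python3 - <<'E'
from h import *
s=read_state();print(s['time'],s['ee_pos'],s['eef_rot'],s['ft_force'],s['width'])
for n in ['scene','side','wrist']: shot(n,n+'9')
x,y,z=s['ee_pos']; zb=z-.0886
C=[(.4395,.3155,.075,.037),(x,y,zb+.006,.018)]
a=overlay('scene9',C,(285,60,405,190),5)[:600];b=overlay('wrist9',C,(0,0,512,384),1.5)
cv2.imwrite('pics/o14.png',a);cv2.imwrite('pics/o15.png',b)
cv2.imwrite('pics/o16.png',cv2.imread('pics/side9.png'))
E
```

```text
24.1 [0.44006465 0.31437573 0.28863265] [7.07708306e-01 7.06504696e-01 2.40752341e-06 2.61268594e-04] [ 1.5434006   0.2594326  -0.44047958] 0.03510113200560059
```

View pics/o14.png

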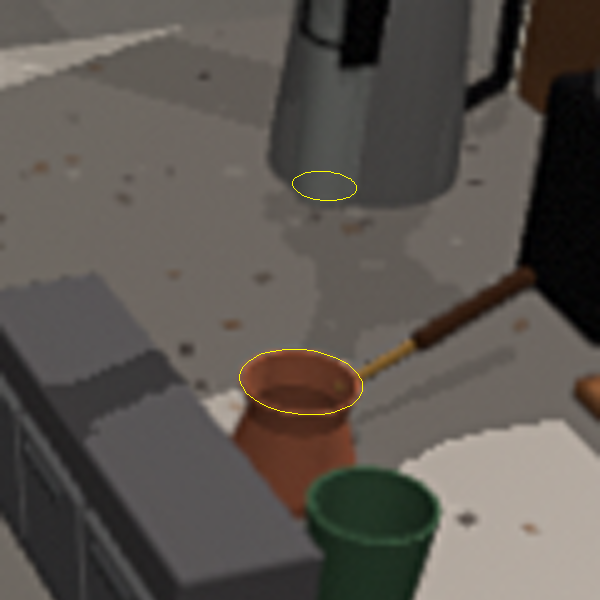

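View pics/o15.png

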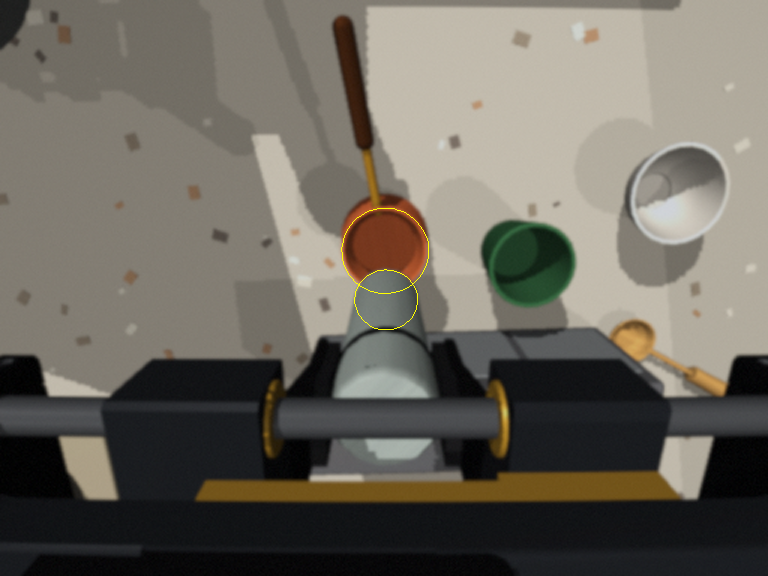

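View pics/o16.png

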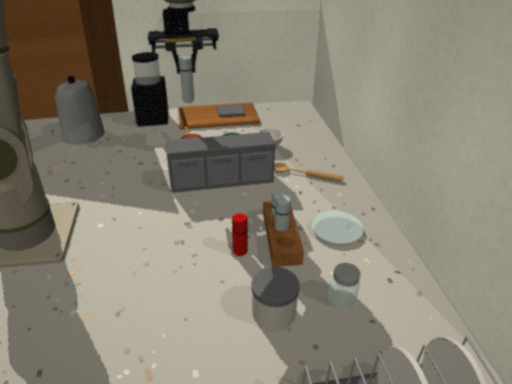

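```bash
python3 - <<'E'
from h import *
X,p=cloud('wrist9');q=p.astype(int)
m=(q[...,0]>q[...,2]*1.5)&(abs(X[...,2]-.074)<.004)&(np.hypot(X[...,0]-.4395,X[...,1]-.3155)<.045)
P=X[m];print(m.sum(),P.min(0),P.max(0))
d=P[np.hypot(*(P[:,:2]-[.4395,.3155]).T)>.03]; print(circ(d[:,:2]),circ(d[:,:2],.0355))
v,u=np.where(m); print(u.min(),u.max(),v.min(),v.max())
b=overlay('wrist9',[(.4395,.3155,.075,.037),(.4395,.3155,.075,.034)],(205,110,315,220),5);cv2.imwrite('pics/o17.png',b)
E
```

```text
418 [0.40189876 0.28833655 0.07003457] [0.47354709 0.35290658 0.07656407]
(array([0.43799415, 0.3175851 , 0.03443683]), np.float64(0.0009118802301555928)) (array([0.43804515, 0.31689273, 0.0355    ]), np.float64(0.0010243438269604103))
227 283 138 188
```

View pics/o17.png

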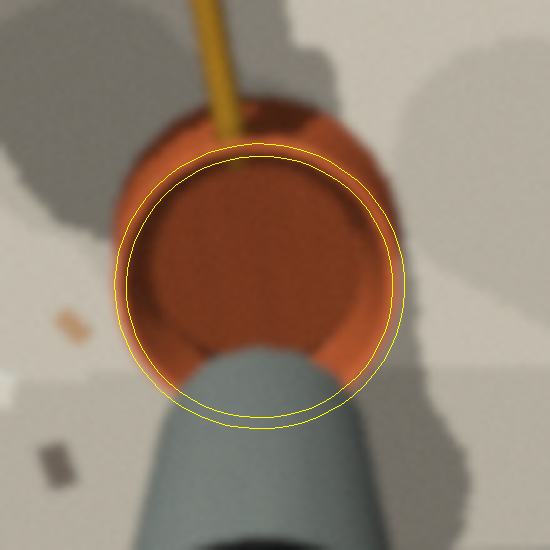

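>>> move_arm:
  series:
    - [0.001, -0.001, 0.015, 0]
    - [0.001, -0.001, 0.03, 0]
    - [0.001, -0.001, 0.045, 0]
    - [0.001, -0.001, 0.06, 0]
    - [0.001, -0.001, 0.075, 0]
    - [0.001, -0.001, 0.085, 0]
    - [0.001, -0.001, 0.09, 0]
    - [0.001, -0.001, 0.09, 0]
    - [0.001, -0.001, 0.09, 0]
    - [0.001, -0.001, 0.09, 0]
    - [0.001, -0.001, 0.09, 0]

```text
time: 25.35
ee_pos: [0.4388, 0.3167, 0.1991]
eef_rot: [0.707, 0.707, 0.001, 0.0]
ft_force: [-0.1, 0.2, -1.5]
width: 0.0352
```

```bash
python3 - <<'E'
from h import *
s=read_state();print(s['time'],s['ee_pos'],s['eef_rot'],s['ft_force'],s['width'])
for n in ['scene','wrist','side']: shot(n,n+'10')
x,y,z=s['ee_pos']; zb=z-.0886; print('bottom',zb)
C=[(.439,.3163,.075,.037),(x,y,zb+.006,.018),(x,y,zb,.014)]
a=overlay('scene10',C,(305,80,385,170),7)[:600];b=overlay('wrist10',C,(190,130,330,250),5)
cv2.imwrite('pics/o18.png',a);cv2.imwrite('pics/o19.png',b)
E
```

```text
25.35 [0.43878414 0.31668754 0.19911659] [7.07130111e-01 7.07083257e-01 5.01078167e-04 1.49461473e-04] [-0.14081063  0.19338613 -1.46403392] 0.035216129672614345
bottom 0.11051659114612113
```

View pics/o18.png

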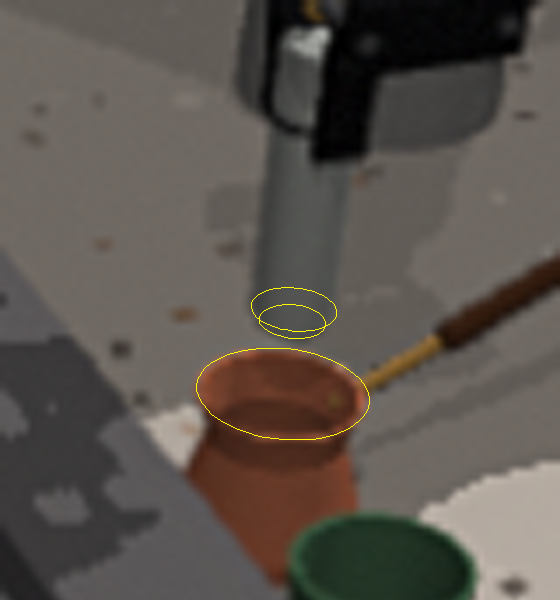

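View pics/o19.png

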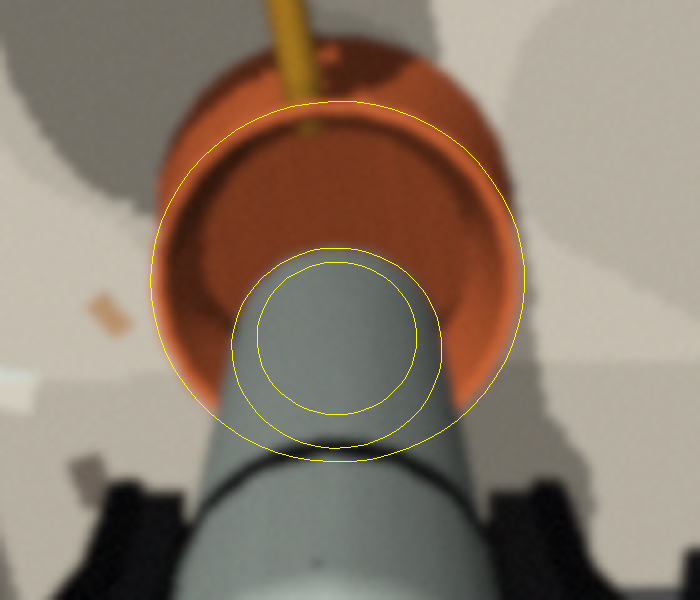

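>>> move_arm:
  series:
    - [-0.0005, -0.0003, 0.006, 0]
    - [-0.0005, -0.0003, 0.012, 0]
    - [-0.0005, -0.0003, 0.017, 0]
    - [-0.0005, -0.0003, 0.02, 0]
    - [-0.0005, -0.0003, 0.02, 0]
    - [-0.0005, -0.0003, 0.02, 0]
    - [-0.0005, -0.0003, 0.02, 0]
    - [-0.0005, -0.0003, 0.02, 0]
    - [-0.0005, -0.0003, 0.02, 0]
    - [-0.0005, -0.0003, 0.02, 0]

```text
time: 26.5
ee_pos: [0.4383, 0.316, 0.1787]
eef_rot: [0.707, 0.707, 0.0, 0.0]
ft_force: [0.7, -0.9, -1.2]
width: 0.0351
```

```bash
python3 - <<'E'
from h import *
s=read_state();print(s['time'],s['ee_pos'],s['eef_rot'],s['ft_force'],s['width'])
for n in ['scene','wrist','side']: shot(n,n+'11')
x,y,z=s['ee_pos']; zb=z-.0886; print('bottom',zb)
C=[(.4387,.3163,.075,.037),(x,y,zb+.006,.018),(x,y,zb,.014),(x,y,zb+.098,.018)]
a=overlay('scene11',C,(305,80,385,170),7)[:600];b=overlay('wrist11',C,(190,130,330,250),5)
cv2.imwrite('pics/o20.png',a);cv2.imwrite('pics/o21.png',b)
for n in ['scene11','wrist11']:
  X,p=cloud(n);q=p.astype(int)
  m=(np.ptp(q,axis=-1)<30)&(np.hypot(X[...,0]-x,X[...,1]-y)<.022)&(X[...,2]>.08)&(X[...,2]<zb+.08)&(q.max(-1)>60)
  P=X[m]; print(n,len(P),np.percentile(P[:,2],[0,1,5,50]).round(4),circ(P[P[:,2]>zb+.01][:,:2],.018))
  for lo in(.02,.05): 
    S=P[(P[:,2]>zb+lo-.01)&(P[:,2]<zb+lo+.02)]; print(lo,len(S),circ(S[:,:2],.018)[0])
E
```

```text
26.5 [0.43827382 0.3160192  0.1786677 ] [7.07138764e-01 7.07074784e-01 1.24621603e-04 4.73079037e-05] [ 0.74364288 -0.93422496 -1.17143342] 0.0351297845580777
bottom 0.09006770309304636
scene11 277 [0.0921 0.0934 0.0978 0.1334] (array([0.43696253, 0.31458541, 0.018     ]), np.float64(0.0011406911013029791))
0.02 108 [0.43706032 0.3145609  0.018     ]
0.05 111 [0.43692835 0.31442539 0.018     ]
wrist11 1239 [0.0969 0.099  0.104  0.1429] (array([0.43803588, 0.31601004, 0.018     ]), np.float64(0.0001390610804274245))
0.02 387 [0.43808128 0.31603955 0.018     ]
0.05 570 [0.43801543 0.31600579 0.018     ]
```

View pics/o20.png

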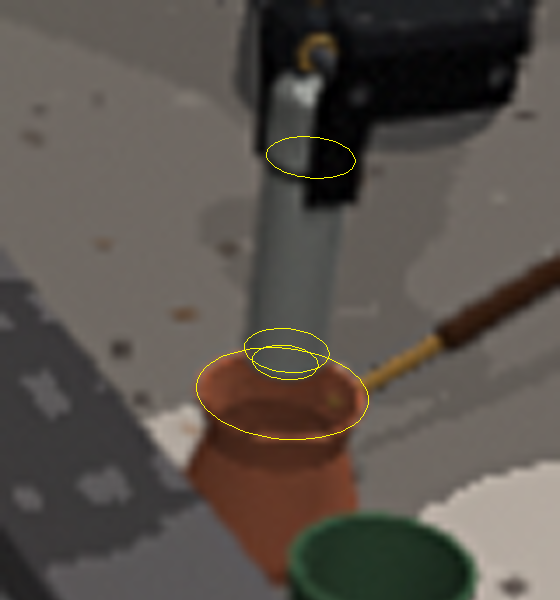

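View pics/o21.png

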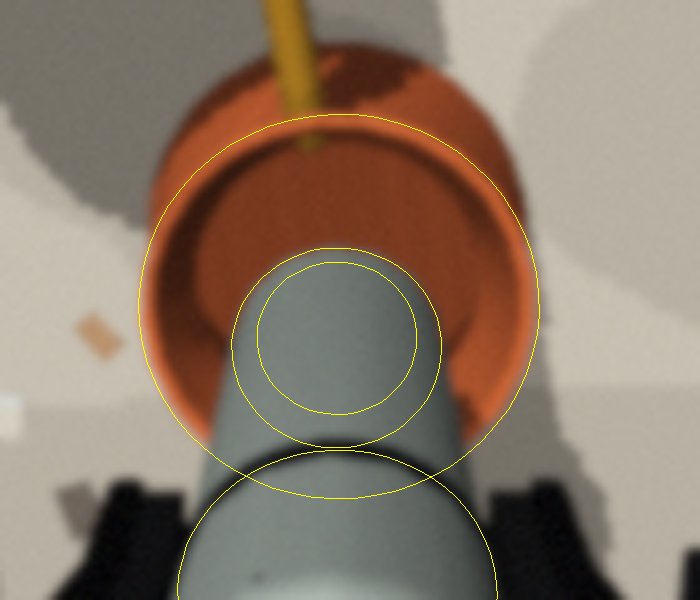

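View pics/side11.png

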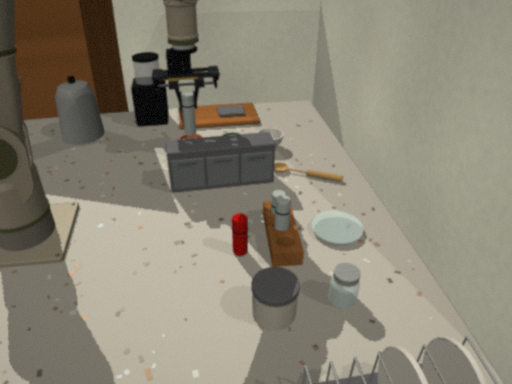

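View pics/scene11.png

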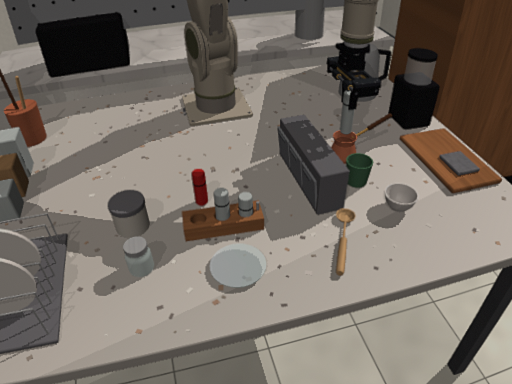

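>>> move_arm:
  series:
    - [0.0005, 0.0003, 0, 0]
    - [0.001, 0.0007, 0, 0]
    - [0.001, 0.0007, 0, 0]
    - [0.001, 0.0007, 0, 0]
    - [0.001, 0.0007, 0, 0]
    - [0.001, 0.0007, 0, 0]
    - [0.001, 0.0007, 0, 0]
    - [0.001, 0.0007, 0, 0]
    - [0.001, 0.0007, 0, 0]
    - [0.001, 0.0007, 0, 0]
    - [0.001, 0.0007, 0, 0]
    - [0.001, 0.0007, 0, 0]

```text
time: 27.85
ee_pos: [0.4389, 0.317, 0.1785]
eef_rot: [0.707, 0.707, 0.0, 0.0]
ft_force: [-1.1, 0.3, -1.8]
width: 0.0348
```

```bash
python3 - <<'E'
from h import *
s=read_state();print(s['time'],s['ee_pos'],s['eef_rot'],s['ft_force'],s['width'],abs(s['joint_vel']).max())
print('bottom',s['ee_pos'][2]-.0886); print(r.close_job())
E
```

```text
27.85 [0.43891744 0.31699856 0.1785355 ] [7.07124207e-01 7.07089355e-01 6.17096659e-06 7.74532550e-06] [-1.14807762  0.26815401 -1.75834552] 0.034787830680423536 0.001646710661823635
bottom 0.08993550328989945
the job is handed in; nothing more can be done
None
```

I set the short tube into pocket 1 and the medium tube into pocket 2, both fully down. I then carried the tall tube over the bin and handed the job in at about 28 s, holding it upright over the cezve mouth.

- **Placed tubes:** camera views after each release showed the tube tops at 0.09 m and 0.115 m. Those are the heights for tubes resting on the pocket floors.
- **Tall tube:** in the last pose its underside is at about 0.090 m, so it clears the rim by about 15 mm. It was gripped with the arm at rest and no unusual forces.
- **Centring:** the wrist camera had it within about 1 mm of centre and the scene camera showed 2–3 mm off. I nudged it by about 1 mm to split the difference. After that I checked only the arm's reported pose and took no new picture.
- **Everything else:** the bin crossing was made with the tube's underside about 70 mm above the bin. In the final views, nothing else on the counter, including the red look-alike, appeared to have moved.

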